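# Set a lens stand-off with the sprung rail gauge

### The arm

A 6-joint arm with a two-finger parallel gripper is mounted at the origin on the work surface. World frame = base frame: x ahead of the robot, y to its left, z up, the work surface at z = 0. Lengths are in m, angles in degrees, forces in N, time in s.
With the tool pointing down it reaches from about 0.4 to 0.825 m from the base axis. Payload 7 kg.
Tool frame: the origin (TCP) lies at the very end of the fingers, on their centre line; the grasp point (between the pads) lies 19 mm behind it; z points along the fingers, y is the line along which they close (so a half turn about z gives the same grasp; the last joint's range is limited). The gripper opens to 88 mm and grips with 3 to 60 N. Pads are 19 mm wide; open, the fingers measure 130 mm over their backs; the gripper's body (78 mm by 193 mm) begins 47 mm behind the grasp point.
Start: joints at [-50.013, 20.546, 0.682, 0, -70.136, -16.507], TCP at [0.269, -0.619, 0.227] pointing down, gripper open.
Joint ranges: [-176.03, 176.03], [-82.01, 121.73], [-58.28, 71.71], [-173.87, 95.51], [-174.79, -0.11], [-173.66, 173.66]. Speed limits (degrees/s): [136.94, 136.94, 172.46, 180, 180, 180].

### API

Orientations are given as [roll, pitch, yaw] about the fixed x, y, z axes, in that order (R = Rz(yaw) Ry(pitch) Rx(roll)).
In Python, from plant import get_obs, snapshot, camera_params, close_job, boxes_of, cut_out, landmark_of gives the robot as it stands.
- The arm moves only by the shell command python3 -m inch 'ROWS' [OPENING]. ROWS is text: rows parted by semicolons, each of 6 numbers parted by spaces: the shift along the tool's x, y, z in units of 30 cm (1.0 is 30 cm), then the turn, a rotation vector about the tool's x, y, z in units of pi rad (1.0 is pi rad). A call has 1 to 10 rows; each row is the pose to reach, as a shift and turn from the pose commanded when the call began, along the tool's axes at that moment, turning the shorter way round; what a row does not reach only later rows make up. A row lasts 1/12 s, in which the tool goes at most 41.7 mm and 7.16 degrees, less where a joint would pass 70% of its speed; a pose out of reach is approached as far as the arm can. A call with a number of a shift or a turn outside -1 to 1 is refused whole. A call with a gripper value outside its range is refused whole. OPENING is the closure, from -1 (fully open) to 1 (shut), set as the call begins (- or left out, the last holds). The fingers move at their own pace and stop on an object; the grip force is fixed at half the most. Time passes only in rows, so rows that repeat a pose let the fingers close. It gives the time, the measured TCP pose, the force, the opening and the grip force at its end, in the units of the state.
- get_obs(): the state, without advancing time (a new reading comes with each control period).
- snapshot(name): name is "scene" or "top"; returns the picture (420x560x3 uint8, red, green, blue); there is no depth.
- camera_params(name): a dict with "mtx" (3x3 intrinsics, pixels), "k1" (the pictures are not rectified: a ray, as slopes to the right and down, at radius r is drawn at 1 + k1 r^2 times it, then the intrinsics apply), "rvec" (rotation vector, rad) and "tvec" (3), from world to camera coordinates, as OpenCV has them. Camera axes: x right, y down, z forward; pixel columns grow to the right and rows downward; lengths in m; the calibration is good to about 2 mm. A picture is of the moment at which its call begins. camera_params takes no time and is no camera call.
- close_job(): hands the job in; it is judged then, once.
Trained networks look in the newest picture that a camera, given by its name, has taken for a name from the list of things; names that differ only in an ending like _2 or _b are one class to them, and where a whole thing is asked for, a point or a joint stands for the part that bears it (a point fixed in the world has none). Each returns a list of dicts, best first, with "p" (0 to 1); they miss things now and then, are a little off and sometimes report something else, mostly with a low value. They report only what shows in the picture. A call takes as long as a camera call.
- boxes_of(camera, thing): "rect" ([left, top, width, height] in pixels, round what is visible of it).
- cut_out(camera, thing): "pixels" (420x560 bool, what is visible of it) and "rect" ([left, top, width, height] in pixels, round what is visible of it).
- landmark_of(camera, thing): "uv" ([column, row] in pixels: a listed point, or the origin of a listed thing).
The state is a dict: "clock": time; "joint_pos": joint angles; "qvel": joint speeds; "tau": joint torques, N m; "tool_pos": TCP position; "orientation": TCP orientation; "force": force on the tool from outside, world axes, zero at the start; "moment": the same for the moment, N m; "opening": finger opening in m; "gripper_force": force on a finger pad.
Only numpy, scipy, OpenCV 4.12 (cv2) and the standard library are available. Lean on these libraries where they do the work, as an engineer would, in place of code of your own. Each camera call takes 0.05 s, during which the arm holds its last target. There are 200 camera calls.

### The job

Set the lens on the optical rail to the marked distance: draw the sprung gauge out of its case by its square loop until its latch tooth is in line with the notch marked by the tall ball-headed peg, shift the head across so that the tooth catches in that notch, and let go of it without letting the gauge snap back. Then slide the lens carriage along the rail until its front face just rests against the gauge's nose, and leave both there. Do not touch the lens or its ring, and do not disturb the things lying about.

Things in the scene. Friction and masses are not known exactly. Their poses are not given: they have to be found in the camera images.
- rail: Fixed optical rail: aluminium base 110 (x) x 560 (y) x 20 high, carrying all below. Origin: centre of its underside, z up. +y runs from the grey gauge case (y -272 to -150, 66 tall) to the lens carriage; +x points across, away from the robot, to the notched bar. x, y below are in this frame, in mm; heights are above the table.
- bar (a point): Middle of the notched steel bar's top, at x 48, y -38, height 52. The bar is 12 wide, 120 long. Five teeth, 10 wide, at heights 34 to 52, point from it to -x, tips at x 30. Between them are four open notches 14 wide, 24 apart, centred at y -74, -50, -26 and -2.
- index_peg: Steel marker peg standing on the notched bar beside one notch, centred on it in y: 6 thick shank, ball head of 16 diameter, 32 tall. The other three notches have only low studs, 6 in diameter and 5 tall. Origin: centre of its foot, height 52. Axes as the rail.
- gauge (a joint): How far the sprung gauge is drawn out of its case along rail +y, m: 0 home, stop at 0.116. A spring pulls it home: 3.3 N at 0, plus 55 N/m. It is in line with the notches at 0.030, 0.054, 0.078, 0.102; a caught tooth reads 3 mm less, as the spring draws it against the notch's case side.
- head (a joint): Sideways shift of the gauge's head along rail +x, m: 0 is clear of the bar's teeth by 2 mm (as at the start), 0.012 fully across with the tooth 10 mm deep in a notch. About 1 N of friction; it stays where left. Out of line with a notch, the bar's teeth stop it.
- loop (a point): Centre of the head's square pull loop, at half its height (height 47). Open above and below, 52 x 52 inside, walls 6 thick, from 36 to 58 high, over the rail's surface at 20. Closed fingertips put down into it can draw and shift the head by its walls. At x -12 with the head at 0.
- tooth (a point): Centre of the head's latch tooth, an upright steel pin 8 in diameter, 36 to 52 high, 36 in +x from the loop's centre.
- nose (a point): Centre of the face of the gauge's nose plate (56 wide, 32 to 60 high), which faces +y; 104 in +y from the loop's centre, on a 14 wide bar. Axes as the rail.
- carriage (a joint): How far the lens carriage has been slid along the rail's -y towards the gauge, in m, from its far end. Friction about 4 N; it stays where it is left.
- front (a point): Centre of the carriage's flat front face (faces -y, to the nose), 46 high. The carriage is a black block 90 (x) x 80 (y), from 20 to 56 high; a small clamp screw sticks out 16 to -x.
- back (a point): Centre of the carriage's flat back face (faces +y), 46 high: a place to push. The rail and table behind it are free.
- lens: Lens in a black ring of 84 diameter, 12 thick along y, upright on a post, 18 in -y from the middle of the carriage block; origin at its centre, 142 high. Not to be touched.
- hex_driver: Bystander: black-handled hex driver, 180 long, 24 thick, lying along its x.
- lens_cap: Bystander: black disc, 60 diameter, 12 high, origin under its centre.
- filter_ring: Bystander: dark steel ring, 56 outside, 40 inside, 10 high.
- cleaner: Bystander: small white bottle, 44 diameter, 100 tall.
- screw_tray: Bystander: open steel tray 90 x 120 x 30.
- mag_stand: Bystander: green magnet block 50 x 60 x 50 with a 180 tall post and clamp.
- steel_rule: Bystander: flat steel rule 30 x 200 x 4, lying along its y.

How it is judged (in metres and radians):
On the way:
1. the gauge is latched in the notch beside the ball-headed peg and let go (y of tooth in the frame of index_peg between -0.007 and 0.007 m and value of joint head above 0.007 m and contact force between the fingers and head below 0.2 N), for 0.3 s.
At the end, for the whole second after the job is handed in: The gauge's tooth is in the notch beside the ball-headed peg (within 7 mm of it along the rail, head at least 7 mm across), the carriage's front face is within 3 mm of the nose, and gauge and carriage are at rest (y of tooth in the frame of index_peg between -0.007 and 0.007 m and value of joint head above 0.007 m and y of front in the frame of nose between -0.003 and 0.003 m and velocity of joint gauge between -0.01 and 0.01 m/s and velocity of joint carriage between -0.01 and 0.01 m/s); the robot touches nothing.
It fails at once if the gauge snaps back (faster than 0.7 m/s) (velocity of joint gauge below -0.7 m/s).
It fails at once if the lens or its ring is touched (contact force between lens and the arm above 0.5 N or contact force between lens and the fingers above 0.5 N).
It fails at once if a bystander is moved by more than 25 mm (distance of any of hex_driver, lens_cap, filter_ring, cleaner, screw_tray, mag_stand, steel_rule from where it was at the start of the episode above 0.025 m).
It also fails if it takes over 54 s, if anything falls off the work surface, if the arm or the gripper's body presses on something with over 40 N, if the wrist force passes 120 N, or if a joint passes its speed limit or range.

## Working session

There is one attempt and no reset: what is moved stays moved. The work goes in short steps, Python scripts to look and compute and a shell command to move; the robot and the scene stay as the last step left them, time stands still between calls to the robot, and variables do not carry over. Pictures are saved under pics/ and viewed, at most 10 in all, crops included, and the job is handed in when it is done.

```bash
ls; mkdir -p pics; cat > h.py <<'E'
import numpy as np, cv2
from plant import *
def P(n):
    c=camera_params(n); R=cv2.Rodrigues(np.array(c["rvec"],float))[0]
    return np.array(c["mtx"],float),c["k1"],R,np.array(c["tvec"],float).ravel()
def ray(n,uv):
    K,k,R,t=P(n); d=np.array([k,0,0,0,0],float)
    x=cv2.undistortPoints(np.array([[uv]],float),K,d)[0,0]
    return -R.T@t, R.T@np.array([x[0],x[1],1.])
def onz(n,uv,z):
    o,v=ray(n,uv); return o+v*(z-o[2])/v[2]
def proj(n,X):
    K,k,R,t=P(n)
    return cv2.projectPoints(np.array(X,float).reshape(-1,1,3),cv2.Rodrigues(R)[0],t,K,np.array([k,0,0,0,0],float))[0][:,0]
def tri(ob):
    A=np.zeros((3,3));b=np.zeros(3)
    for n,uv in ob:
        o,v=ray(n,uv);v=v/np.linalg.norm(v);M=np.eye(3)-np.outer(v,v);A+=M;b+=M@o
    return np.linalg.solve(A,b)
E
python3 - <<'E'
from h import *
np.set_printoptions(precision=4,suppress=True)
for n in("scene","top"):
    im=snapshot(n); cv2.imwrite(f"pics/{n}0.png",im[:,:,::-1])
L={}
for t in("rail","bar","index_peg","loop","tooth","nose","front","back","lens"):
    L[t]=[]
    for n in("scene","top"):
        r=landmark_of(n,t); print(t,n,[(np.round(d["uv"],1).tolist(),round(d["p"],2)) for d in r[:3]])
        if r: L[t].append((n,r[0]["uv"]))
    if len(L[t])==2: print("   ",tri(L[t]))
print(get_obs())
E
```

```text
pics
rail scene [([307.5, 251.1], 0.72)]
rail top [([264.5, 235.1], 0.96)]
    [ 0.5315  0.0283 -0.0067]
bar scene [([279.0, 239.9], 0.67)]
bar top [([274.4, 206.1], 0.61)]
    [0.594  0.0045 0.0534]
index_peg scene [([285.8, 243.7], 0.37), ([335.6, 208.8], 0.33)]
index_peg top [([306.7, 227.4], 0.35)]
    [ 0.5391 -0.0617 -0.052 ]
loop scene [([273.1, 209.8], 0.66)]
loop top [([312.8, 228.8], 0.78)]
    [ 0.5437 -0.0794  0.0475]
tooth scene [([261.3, 222.1], 0.85)]
tooth top [([307.1, 212.6], 0.84)]
    [ 0.5819 -0.0694  0.0399]
nose scene [([308.5, 235.3], 0.59)]
nose top [([261.7, 235.9], 0.56), ([166.4, 180.1], 0.27)]
    [0.5309 0.0307 0.0463]
front scene [([370.4, 268.8], 0.71), ([283.5, 243.6], 0.23)]
front top [([195.9, 250.7], 0.69)]
    [0.4982 0.1755 0.0481]
back scene [([408.5, 291.1], 0.7), ([337.2, 212.4], 0.31)]
back top [([159.9, 259.5], 0.76), ([268.3, 209.0], 0.18)]
    [0.4786 0.2564 0.0433]
lens scene [([388.0, 241.3], 0.7)]
lens top [([175.0, 251.8], 0.8), ([274.1, 208.0], 0.29)]
    [0.4984 0.1963 0.1472]
{'clock': 1.0, 'joint_pos': array([-50.0129,  20.5437,   0.6836,   0.0004, -70.1342, -16.5078]), 'qvel': array([ 0.0026,  0.075 , -0.0248, -0.0243,  0.0216, -0.037 ]), 'tau': array([ -0.    , -58.2393,  29.3304,   7.0025,   0.0124,  -0.    ]), 'tool_pos': array([ 0.2689, -0.6191,  0.2266]), 'orientation': array([-179.9944,    0.0012, -156.5206]), 'force': array([-0.4894,  0.5442, -0.4201]), 'moment': array([0.018 , 0.0461, 0.055 ]), 'gripper_force': 0.0, 'opening': 0.08787711530001971}
```

```bash
python3 - <<'E'
import cv2
a=cv2.imread("pics/top0.png");b=cv2.imread("pics/scene0.png")
cv2.imwrite("pics/top0c.png",cv2.resize(a[150:310,130:370],None,fx=3.3,fy=3.3,interpolation=cv2.INTER_CUBIC))
E
```

```text
(no output)
```

View pics/scene0.png

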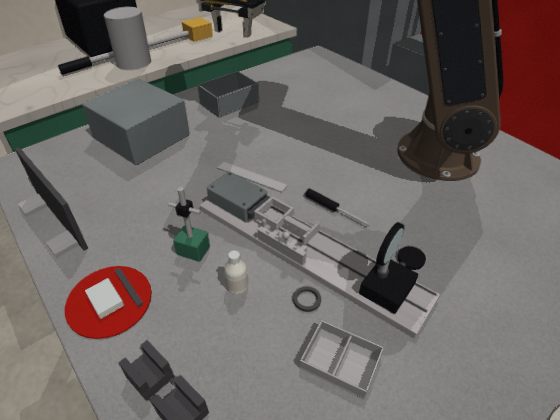

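View pics/top0.png

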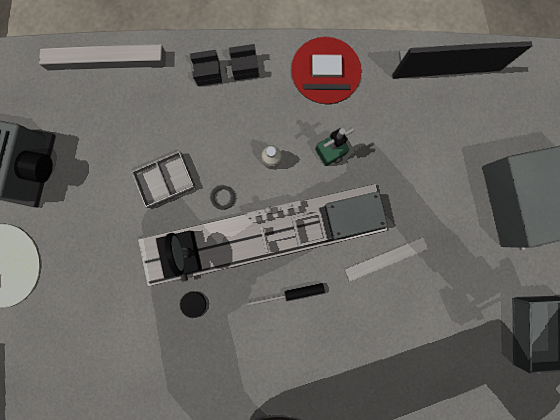

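View pics/top0c.png

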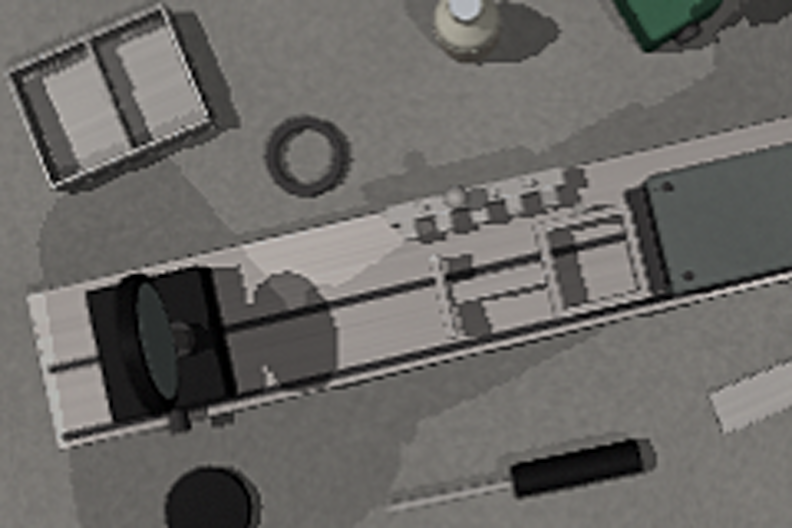

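The scene shows the rail with case, gauge, bar and carriage. In the top view the ball seems to be at about (268.5, 209), second notch from the carriage end. I'll fit the rail pose and check this.

```bash
cat > fit.py <<'E'
from h import *
from scipy.optimize import least_squares
np.set_printoptions(precision=4,suppress=True)
obs={"rail":((0,0,0),(307.5,251.1),(264.5,235.1)),"bar":((.048,-.038,.052),(279,239.9),(274.4,206.1)),
"loop":((-.012,-.104,.047),(273.1,209.8),(312.8,228.8)),"tooth":((.024,-.104,.044),(261.3,222.1),(307.1,212.6)),
"nose":((-.012,0,.046),(308.5,235.3),(261.7,235.9))}
car={"front":((0,0,.046),(370.4,268.8),(195.9,250.7)),"back":((0,.08,.046),(408.5,291.1),(159.9,259.5)),"lens":((0,.022,.142),(388,241.3),(175,251.8))}
def W(p,X):
    X=np.array(X);c,s=np.cos(p[2]),np.sin(p[2]);return np.array([p[0]+c*X[0]-s*X[1],p[1]+s*X[0]+c*X[1],X[2]])
def res(p):
    r=[]
    for d,o in((obs,0),(car,p[3])):
        for k,(X,a,b) in d.items():
            X=np.array(X)+[0,o,0]
            r+=list(proj("scene",W(p,X))[0]-a)+list(proj("top",W(p,X))[0]-b)
    return np.array(r)
if __name__=="__main__":
    s=least_squares(res,[.53,.03,.17,.15],loss="soft_l1");p=s.x
    print(p,np.degrees(p[2]));print(res(p).reshape(-1,4))
    np.save("p.npy",p)
    ims={n:cv2.imread(f"pics/{n}0.png") for n in("scene","top")}
    for n,im in ims.items():
        im=cv2.resize(im,None,fx=4,fy=4,interpolation=cv2.INTER_CUBIC)
        def dot(X,c):
            u=proj(n,W(p,X))[0]; cv2.circle(im,tuple(int(v*4+1.5) for v in u),3,c,-1)
        for y in(-74,-50,-26,-2):
            dot((.048,y/1e3,.076),(0,0,255)); dot((.048,y/1e3,.052),(0,255,0))
            print(n,y,proj(n,W(p,(.048,y/1e3,.076)))[0])
        for x in(-.055,.055):
            for y in(-.28,.28): dot((x,y,.02),(255,0,0))
        for q in((-.012,-.104,.047),(.024,-.104,.052),(-.040,0,.06),(.016,0,.06),(-.045,p[3],.056),(.045,p[3],.056),(-.045,p[3]+.08,.056)): dot(q,(255,0,255))
        c=proj(n,W(p,(0,-.03,.04)))[0]*4; c=c.astype(int)
        x0,y0=c[0]-395,c[1]-295
        cv2.imwrite(f"pics/{n}f.png",im[max(y0,0):y0+590,x0:x0+790])
E
python3 fit.py
```

```text
[0.535  0.0288 0.2351 0.1519] 13.46989687897577
[[-1.4656 -1.1221 -0.6813 -1.1766]
 [ 0.1622 -0.8007  0.2748  2.0932]
 [-1.0965  1.8191 -2.5731 -1.0639]
 [ 0.6319 -0.5057 -0.8835 -0.6142]
 [ 1.7708 -2.7952  2.5994  3.0215]
 [-0.0262  1.3371 -0.0335 -0.8601]
 [-1.0644 -0.8731  0.8156 -1.2083]
 [ 1.6149  1.402  -0.0285  1.8211]]
scene -74 [265.4658 223.5279]
scene -50 [274.5682 228.6064]
scene -26 [283.896  233.8082]
scene -2 [293.4545 239.1361]
top -74 [290.9234 203.3598]
top -50 [280.0137 205.9904]
top -26 [269.0862 208.6258]
top -2 [258.1453 211.265 ]
```

View pics/scenef.png

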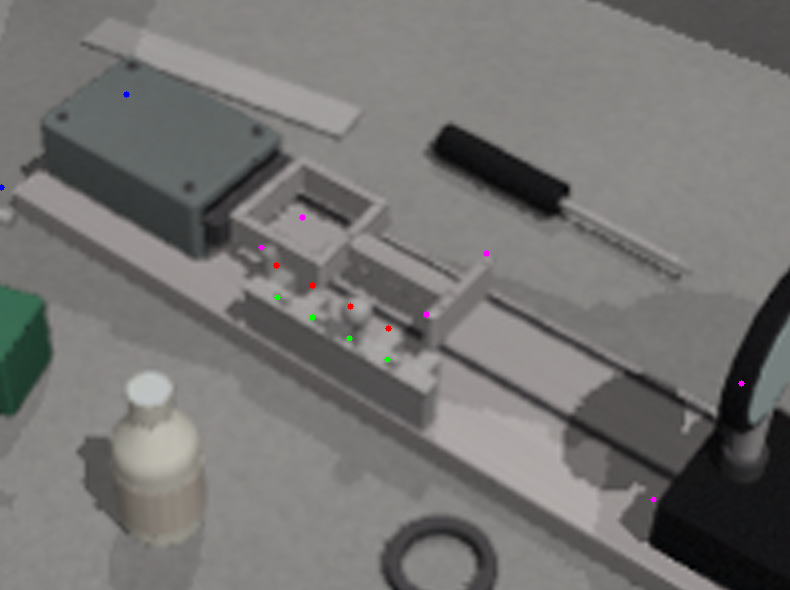

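View pics/topf.png

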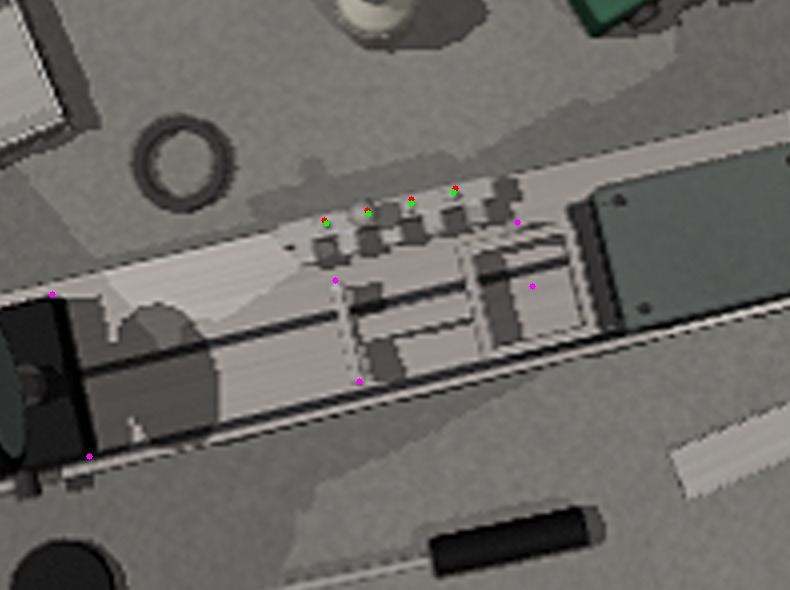

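Ball is at the third notch from the case (rail y −26) in both views: scene crop (352,305), top crop (363,213). Predicted dots for y −26 fall on it. Target: gauge 0.078, then latch at 0.075. Now for the moves.

```bash
cat > go.py <<'E'
import sys
from fit import *
from scipy.spatial.transform import Rotation as Ro
p=np.load("p.npy");o=get_obs()
c,s=np.cos(p[2]),np.sin(p[2])
d=np.array(o["tool_pos"])-[p[0],p[1],0]
print("rail mm",1e3*np.array([c*d[0]+s*d[1],-s*d[0]+c*d[1],d[2]]),"t",o["clock"],"yaw",o["orientation"],"open",o["opening"])
f=np.array(o["force"]);print("F rail",c*f[0]+s*f[1],-s*f[0]+c*f[1],f[2])
if len(sys.argv)>3:
    t=W(p,np.array([float(v) for v in sys.argv[1:4]])/1e3)
    R=Ro.from_euler("xyz",o["orientation"],degrees=True)
    print("shift units",R.inv().apply(t-o["tool_pos"])/.3)
E
python3 go.py -12 -104 110
```

```text
rail mm [-409.6664 -568.068   226.6053] t 1.0 yaw [-179.9944    0.0012 -156.5206] open 0.08787711530001971
F rail -0.3491342290460753 0.6432667439214901 -0.4200974645704302
shift units [-1.5742  1.293   0.3886]
```

```bash
r="";python3 -m inch '-.79 .65 0 0 0 .0556;-.79 .65 0 0 0 .0556;-.79 .65 0 0 0 .0556;-.79 .65 0 0 0 .0556;-.79 .65 0 0 0 .0556;-.79 .65 0 0 0 .0556;-.79 .65 0 0 0 .0556;-.79 .65 0 0 0 .0556;-.79 .65 0 0 0 .0556;-.79 .65 0 0 0 .0556' 1; python3 go.py -12 -104 110
```

```text
clock: 1.83
tool_pos: [0.4092, -0.345, 0.227]
orientation: [-180.0, 0.0, -166.4]
force: [0.1, -0.9, 0.7]
opening: 0.0263
gripper_force: 0.0
rail mm [-209.359  -334.1701  226.9986] t 1.8333 yaw [-179.9708    0.0351 -166.378 ] open 0.02628106680382924
F rail -0.10057675034506584 -0.9032377838721236 0.6586809937979604
shift units [-0.6597  0.7657  0.39  ]
```

```bash
python3 -m inch '-.66 .765 .2 0 0 0;-.66 .765 .2 0 0 0;-.66 .765 .2 0 0 0;-.66 .765 .2 0 0 0;-.66 .765 .2 0 0 0;-.66 .765 .2 0 0 0;-.66 .765 .2 0 0 0;-.66 .765 .39 0 0 0;-.66 .765 .39 0 0 0;-.66 .765 .39 0 0 0'; python3 -m inch '0 0 0 0 0 0;0 0 0 0 0 0;0 0 0 0 0 0'; python3 go.py -12 -104 70
python3 - <<'E'
from h import *
for n in("scene","top"):
    im=snapshot(n); cv2.imwrite(f"pics/{n}1.png",im[:,:,::-1])
a=cv2.imread("pics/scene1.png")[120:300,200:400];b=cv2.imread("pics/top1.png")[150:300,230:400]
a=cv2.resize(a,(390,351),interpolation=2);b=cv2.resize(b,(398,351),interpolation=2)
cv2.imwrite("pics/hover.png",np.hstack([a,b]))
E
```

```text
clock: 2.67
tool_pos: [0.5453, -0.0765, 0.1049]
orientation: [179.9, -0.4, -166.5]
force: [-0.3, -1.1, 0.7]
opening: 0.0007
gripper_force: 0.0
clock: 2.92
tool_pos: [0.5486, -0.0775, 0.1114]
orientation: [-180.0, 0.2, -166.6]
force: [0.1, 0.5, -0.0]
opening: 0.0005
gripper_force: 0.0
rail mm [ -11.5066 -106.5506  111.3763] t 2.9167 yaw [-179.9696    0.1527 -166.5952] open 0.00048767054938399457
F rail 0.1768869409300987 0.49010968379778197 -0.015367683943473792
shift units [0.002  0.0086 0.1379]
```

View pics/hover.png

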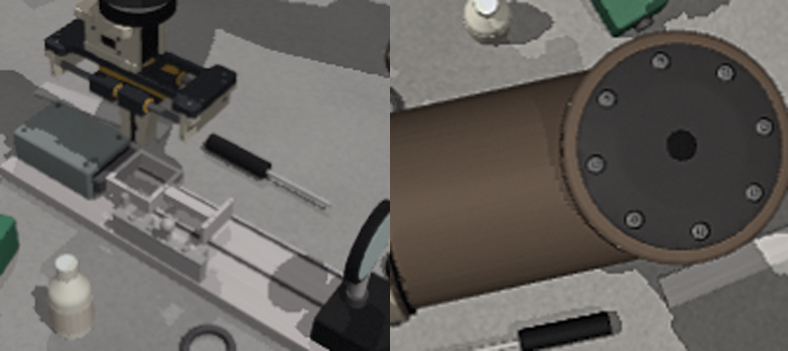

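The scene view shows the closed fingers over the loop's case-side area; the loop rim (crop 110–190, 150–205) is visible, and the top view is blocked by the arm. I'll descend in stages.

```bash
python3 -m inch '.003 .005 .06 0 0 0;.003 .005 .12 0 0 0;.003 .005 .15 0 0 0;.003 .005 .15 0 0 0;.003 .005 .15 0 0 0'; python3 go.py -13 -102.5 36
```

```text
clock: 3.43
tool_pos: [0.5466, -0.0756, 0.065]
orientation: [-180.0, -0.0, -166.5]
force: [-0.7, 0.6, 0.3]
opening: 0.0003
gripper_force: 0.0
rail mm [ -13.0242 -104.1335   65.042 ] t 3.4333 yaw [-179.9843   -0.0071 -166.5323] open 0.00031951190259181197
F rail -0.5442313754365982 0.7549989261965719 0.2901030126807408
shift units [-0.0001  0.0055  0.0968]
```

```bash
python3 -m inch '0 .0055 .025 0 0 0;0 .0055 .05 0 0 0;0 .0055 .05 0 0 0'; python3 go.py
```

```text
clock: 3.68
tool_pos: [0.5454, -0.0736, 0.0485]
orientation: [180.0, -0.1, -166.5]
force: [0.1, 0.3, -0.9]
opening: 0.0002
gripper_force: 0.0
rail mm [ -13.7007 -101.9481   48.5186] t 3.6833 yaw [ 179.9807   -0.0664 -166.5399] open 0.00022246460883291655
F rail 0.21588160980130466 0.26782680319471314 -0.9170551612473276
```

No contact, below the 58 rim: inside. Down further, then draw in +y.

```bash
python3 -m inch '0 0 .02 0 0 0;0 0 .04 0 0 0;0 0 .04 0 0 0;0 0 .04 0 0 0'; python3 go.py; python3 -m inch '0 .01 0 0 0 0;0 .02 0 0 0 0;0 .03 0 0 0 0;0 .04 0 0 0 0;0 .04 0 0 0 0;0 .04 0 0 0 0'; python3 go.py
```

```text
clock: 4.02
tool_pos: [0.5457, -0.0737, 0.0371]
orientation: [180.0, -0.1, -166.5]
force: [0.2, 0.6, 0.4]
opening: 0.0004
gripper_force: 0.0
rail mm [ -13.4228 -102.1502   37.053 ] t 4.0167 yaw [ 179.9999   -0.0631 -166.5267] open 0.00040129600413247614
F rail 0.3690910590631453 0.48600029130438455 0.42338334494004753
clock: 4.52
tool_pos: [0.5434, -0.062, 0.0378]
orientation: [-180.0, 0.0, -166.5]
force: [1.3, -3.1, 0.3]
opening: 0.0004
gripper_force: 1.6
rail mm [-12.9348 -90.1909  37.7684] t 4.5167 yaw [-179.9791    0.0172 -166.4959] open 0.00038831815125634926
F rail 0.5255191589584578 -3.336305310103852 0.34349798567869894
```

Contact made (Fy −3.3). Draw most of the way, slowly, then look.

```bash
python3 -m inch '0 .025 0 0 0 0;0 .05 0 0 0 0;0 .075 0 0 0 0;0 .1 0 0 0 0;0 .125 0 0 0 0;0 .15 0 0 0 0;0 .175 0 0 0 0;0 .19 0 0 0 0;0 .19 0 0 0 0;0 .19 0 0 0 0'; python3 go.py
cat > look.py <<'E'
from fit import *
p=np.load("p.npy")
def rl(X):
    c,s=np.cos(p[2]),np.sin(p[2]);d=X-[p[0],p[1],0];return 1e3*np.array([c*d[0]+s*d[1],-s*d[0]+c*d[1],d[2]])
for n in("scene","top"):
    im=snapshot(n);cv2.imwrite(f"pics/{n}_l.png",im[:,:,::-1])
    for t,z in(("tooth",.044),("nose",.046),("loop",.047),("front",.046),("back",.046)):
        print(n,t,[(rl(onz(n,d["uv"],z))[:2],round(d["p"],2)) for d in landmark_of(n,t)[:2]])
E
python3 look.py
python3 - <<'E'
import cv2
a=cv2.imread("pics/scene_l.png")[165:290,220:385]
cv2.imwrite("pics/drawn.png",cv2.resize(a,None,fx=4.7,fy=4.7,interpolation=2))
E
```

```text
clock: 5.35
tool_pos: [0.5304, -0.006, 0.0378]
orientation: [-180.0, 0.1, -166.5]
force: [4.3, -6.1, -0.8]
opening: 0.0005
gripper_force: 3.1
rail mm [-12.5461 -32.7377  37.7728] t 5.35 yaw [-179.98      0.0512 -166.4615] open 0.00048620907833857123
F rail 2.735369102619017 -6.935242927116613 -0.8471590817695523
scene tooth [(array([ 30.2124, -46.6085]), 0.68)]
scene nose [(array([-2.844 , 61.5624]), 0.61), (array([132.5543,  89.4752]), 0.45)]
scene loop [(array([ -7.4869, -47.5662]), 0.98)]
scene front [(array([  6.2257, 151.2794]), 0.59), (array([-82.7367, 145.492 ]), 0.56)]
scene back [(array([ -69.7566, -222.2514]), 0.67), (array([ -2.978 , 232.2763]), 0.57)]
top tooth []
top nose [(array([165.15  , 187.0821]), 0.33)]
top loop [(array([ 130.9292, -190.8799]), 0.65)]
top front []
top back []
```

View pics/drawn.png

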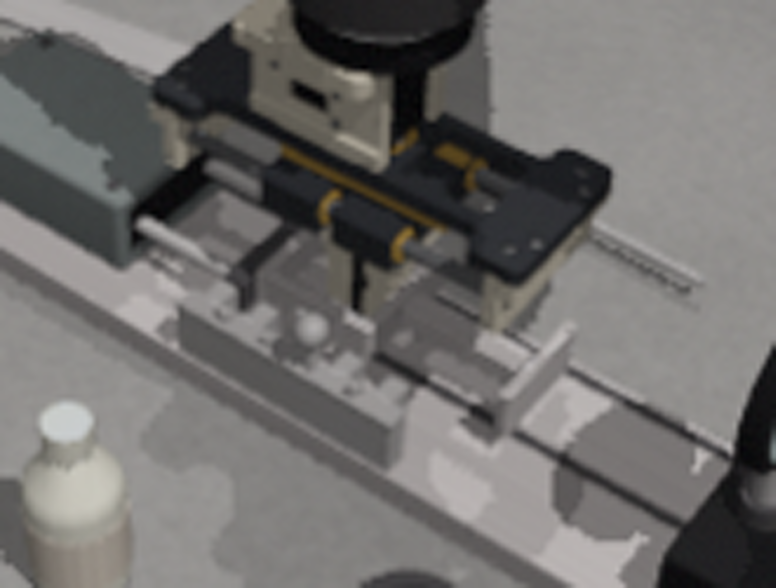

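Gripper in the loop with the nose drawn out; nose top corners at crop (570,330) and (495,395). Computing its y from these.

```bash
python3 - <<'E'
from fit import *
p=np.load("p.npy")
def rl(X):
    c,s=np.cos(p[2]),np.sin(p[2]);d=X-[p[0],p[1],0];return 1e3*np.array([c*d[0]+s*d[1],-s*d[0]+c*d[1],d[2]])
for u in((570,330),(495,398)): print(rl(onz("scene",(220+u[0]/4.7,165+u[1]/4.7),.06)))
c=proj("scene",W(p,(0,-.03,.04)))[0]*4; x0,y0=c.astype(int)-[395,295]
for u in((487,256),(429,313)): print(rl(onz("scene",((x0+u[0])/4,(y0+u[1])/4),.06)))
E
```

```text
[-33.6192  62.5647  60.    ]
[20.1144 57.6079 60.    ]
[-38.2834   2.5834  60.    ]
[14.9326  1.6415 60.    ]
```

Loop ≈ −46 (d ≈ 58), and the head might have drifted a few mm across. Drag it back −x, then pull on and look again.

```bash
python3 -m inch '.01 0 0 0 0 0;.02 0 0 0 0 0;.025 0 0 0 0 0;.025 0 0 0 0 0;.025 0 0 0 0 0'; python3 go.py; python3 look.py | grep scene; python3 -m inch '0 .01 0 0 0 0;0 .02 0 0 0 0;0 .03 0 0 0 0;0 .04 0 0 0 0;0 .05 0 0 0 0;0 .05 0 0 0 0;0 .05 0 0 0 0'; python3 go.py; python3 look.py | grep scene
```

```text
clock: 6.37
tool_pos: [0.524, -0.008, 0.0383]
orientation: [-180.0, 0.1, -166.5]
force: [4.8, -5.4, 1.5]
opening: 0.0006
gripper_force: 3.2
rail mm [-19.2937 -33.1217  38.2519] t 6.3667 yaw [-179.9778    0.1422 -166.486 ] open 0.0005690524422580224
F rail 3.404932796606583 -6.410471512437788 1.5431116602309336
scene tooth [(array([ 32.4499, -45.7137]), 0.77)]
scene nose [(array([-2.6795, 60.4468]), 0.83), (array([206.1714, 202.9736]), 0.2)]
scene loop [(array([-17.8148, -47.2271]), 0.71), (array([  6.0354, 155.6761]), 0.66)]
scene front [(array([  0.0065, 151.6978]), 0.57)]
scene back [(array([  2.4732, 231.8987]), 0.72)]
clock: 7.55
tool_pos: [0.5206, 0.0068, 0.0383]
orientation: [-180.0, 0.1, -166.5]
force: [4.7, -6.4, 1.8]
opening: 0.0003
gripper_force: 3.7
rail mm [-19.1491 -18.0031  38.2537] t 7.55 yaw [-179.9752    0.1468 -166.4676] open 0.0002933977882661244
F rail 3.0444946002841915 -7.30229256477125 1.7597881057785782
scene tooth [(array([ 24.6568, -28.4541]), 0.95)]
scene nose []
scene loop [(array([-12.6118, -27.9439]), 0.67)]
scene front [(array([  6.0661, 147.3889]), 0.62)]
scene back [(array([ -2.0702, 231.4465]), 0.88)]
```

```bash
python3 -m inch '0 .008 0 0 0 0;0 .016 0 0 0 0;0 .016 0 0 0 0;0 .016 0 0 0 0'; python3 go.py; python3 look.py | grep scene
python3 - <<'E'
import cv2
a=cv2.imread("pics/scene_l.png")[175:285,240:385]
cv2.imwrite("pics/drawn2.png",cv2.resize(a,None,fx=5.4,fy=5.4,interpolation=2))
E
```

```text
clock: 8.48
tool_pos: [0.5195, 0.0114, 0.0383]
orientation: [-180.0, 0.2, -166.5]
force: [6.0, -6.2, 1.1]
opening: 0.0004
gripper_force: 3.8
rail mm [-19.1134 -13.2961  38.2545] t 8.4833 yaw [-179.9745    0.1504 -166.475 ] open 0.00036768569187358964
F rail 4.339228456278136 -7.434413067182681 1.142453443609369
scene tooth [(array([ 23.1329, -26.9401]), 0.59)]
scene nose [(array([ 30.3998, -24.0203]), 0.62), (array([-101.5316,   13.3151]), 0.36)]
scene loop [(array([-15.1746, -23.1205]), 0.8)]
scene front [(array([  0.1787, 155.5896]), 0.66)]
scene back [(array([ -3.3422, 233.1502]), 0.72)]
```

View pics/drawn2.png

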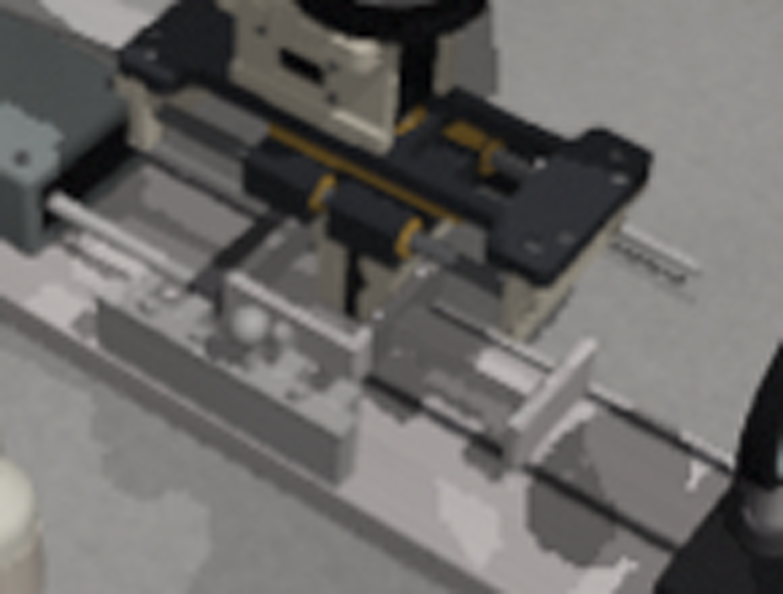

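Tooth pin visible at (285,335), near the ball at (250,323). Head is back at zero; try shifting across.

```bash
python3 -m inch '-.01 0 0 0 0 0;-.02 0 0 0 0 0;-.03 0 0 0 0 0;-.03 0 0 0 0 0;-.03 0 0 0 0 0'; python3 go.py; python3 look.py | grep -E "scene (tooth|nose|loop)";python3 - <<'E'
from fit import *
p=np.load("p.npy")
def rl(X):
    c,s=np.cos(p[2]),np.sin(p[2]);d=X-[p[0],p[1],0];return 1e3*np.array([c*d[0]+s*d[1],-s*d[0]+c*d[1],d[2]])
for u in((592,343),(515,422)): print(rl(onz("scene",(240+u[0]/5.4,175+u[1]/5.4),.06)))
E
```

```text
clock: 9.5
tool_pos: [0.5272, 0.0129, 0.0381]
orientation: [-180.0, 0.0, -166.5]
force: [2.6, -7.5, 3.3]
opening: 0.0003
gripper_force: 4.1
rail mm [-11.2666 -13.629   38.1265] t 9.5 yaw [-179.9583    0.0263 -166.4973] open 0.0003490901352152174
F rail 0.780780302811485 -7.869003522263991 3.33931340891536
scene tooth [(array([ 34.3526, -30.7559]), 0.8), (array([-80.9227, 200.7575]), 0.35)]
scene nose [(array([ 1.8225, 79.8991]), 0.63)]
scene loop [(array([ -5.7396, -27.0448]), 0.66)]
[-36.1535  81.2207  60.    ]
[15.5879 78.59   60.    ]
```

Head is moving across freely (nose y ≈ 78, in line). Continue.

```bash
python3 -m inch '-.01 0 0 0 0 0;-.02 0 0 0 0 0;-.027 0 0 0 0 0;-.027 0 0 0 0 0;-.027 0 0 0 0 0'; python3 go.py; python3 look.py | grep -E "scene (tooth|nose|loop)"
```

```text
clock: 10.52
tool_pos: [0.5331, 0.014, 0.0374]
orientation: [-179.9, -0.2, -166.5]
force: [-1.7, -8.6, 4.1]
opening: 0.0001
gripper_force: 4.0
rail mm [ -5.2827 -13.873   37.4265] t 10.5167 yaw [-179.9488   -0.1872 -166.5272] open 0.00012323266438624993
F rail -3.7088118912475503 -7.983602292690274 4.068061351297205
scene tooth [(array([ 38.176 , -23.1981]), 0.94), (array([ -8.1858, -27.5912]), 0.43)]
scene nose [(array([12.1852, 84.587 ]), 0.62)]
scene loop [(array([  3.7268, -24.7764]), 0.66)]
```

Head is at its across-stop (tooth x ≈ 36–38). Ease off in −y slowly.

```bash
python3 -m inch '0 -.004 0 0 0 0;0 -.008 0 0 0 0;0 -.012 0 0 0 0;0 -.016 0 0 0 0;0 -.02 0 0 0 0;0 -.02 0 0 0 0;0 -.02 0 0 0 0'; python3 go.py
```

```text
clock: 11.7
tool_pos: [0.5361, 0.0093, 0.0375]
orientation: [180.0, 0.0, -166.5]
force: [-0.3, 0.7, 0.1]
opening: 0.0005
gripper_force: 0.0
rail mm [ -3.4272 -19.1425  37.5085] t 11.7 yaw [ 179.9905    0.0006 -166.5255] open 0.0005081453538898918
F rail -0.13569297966791555 0.7462065157011761 0.11630710494437742
```

Latched: load gone. Centre in the loop, lift, and look.

```bash
python3 -m inch '-.005 -.014 0 0 0 0;-.01 -.028 0 0 0 0;-.01 -.028 0 0 0 0;-.01 -.028 0 0 0 0;-.01 -.028 0 0 0 0;-.01 -.028 0 0 0 0'; python3 go.py; python3 -m inch '0 0 -.05 0 0 0;0 0 -.1 0 0 0;0 0 -.2 0 0 0;0 0 -.35 0 0 0;0 0 -.5 0 0 0;0 0 -.6 0 0 0;0 0 -.7 0 0 0;0 0 -.7 0 0 0'; python3 go.py 0 275 250;python3 look.py
```

```text
clock: 12.2
tool_pos: [0.5409, 0.0016, 0.0375]
orientation: [180.0, -0.0, -166.5]
force: [-0.3, 0.2, -0.5]
opening: 0.0006
gripper_force: 0.0
rail mm [ -0.5539 -27.7861  37.521 ] t 12.2 yaw [ 179.9981   -0.0051 -166.5394] open 0.0005988324425375497
F rail -0.2575937720559017 0.22262153904091284 -0.4761611269372171
clock: 12.87
tool_pos: [0.544, 0.002, 0.2549]
orientation: [-180.0, 0.6, -166.5]
force: [1.2, 0.7, 1.2]
opening: 0.0007
gripper_force: 0.0
rail mm [  2.4943 -28.1295 254.941 ] t 12.8667 yaw [-179.9523    0.6263 -166.4689] open 0.00066156367912805
F rail 1.3254692571154298 0.42037622317797624 1.1903563825105117
shift units [0.0074 1.0105 0.0155]
scene tooth [(array([ 34.1776, -23.5408]), 0.87)]
scene nose []
scene loop [(array([ -5.8124, -28.4219]), 0.88), (array([ 53.8072, -17.3443]), 0.5)]
scene front [(array([ -0.5832, 149.5849]), 0.89)]
scene back [(array([ -2.5096, 236.6567]), 0.91), (array([ 177.088 , -163.1747]), 0.46)]
top tooth []
top nose []
top loop []
top front []
top back []
```

```bash
python3 -m inch '0 .99 0 0 0 -.3;0 .99 0 0 0 -.3;0 .99 0 0 0 -.3;0 .99 0 0 0 -.3;0 .99 0 0 0 -.3;0 .99 0 0 0 -.3;0 .99 0 0 0 -.3;0 .99 0 0 0 -.3;0 .99 0 0 0 -.3;0 .99 0 0 0 -.3'; python3 go.py 0 285 140;python3 look.py; python3 -c "
from h import *;print(get_obs()['joint_pos'])"
```

```text
clock: 14.3
tool_pos: [0.4715, 0.2908, 0.2472]
orientation: [180.0, -0.0, -112.6]
force: [0.2, -0.8, -0.8]
opening: 0.0007
gripper_force: 0.0
rail mm [ -0.7629 269.6181 247.2002] t 14.3 yaw [ 179.9866   -0.0452 -112.5699] open 0.0006903825293030652
F rail -0.025356489017552525 -0.7874445688849057 -0.7527565952954792
shift units [-0.0432  0.028   0.3573]
scene tooth [(array([ 42.6145, -28.5224]), 0.65), (array([ 39.5209, -45.9341]), 0.39)]
scene nose [(array([13.6269, 80.9658]), 0.65)]
scene loop [(array([ -5.0362, -32.3832]), 0.77)]
scene front [(array([ 6.8219, 82.9602]), 0.75), (array([  0.9035, 149.2724]), 0.68)]
scene back [(array([ -9.689 , 230.0011]), 0.9), (array([ 37.2298, -27.3392]), 0.6)]
top tooth [(array([ 43.8509, -29.4543]), 0.68)]
top nose [(array([166.3961, 180.8105]), 0.41)]
top loop [(array([  3.5628, -28.1827]), 0.85), (array([  1.2306, 227.4345]), 0.55)]
top front [(array([ -4.1819, 156.5976]), 0.56), (array([  3.8244, -30.9531]), 0.24)]
top back [(array([  2.139 , 236.2168]), 0.58)]
[ 5.18490963e+01  8.38855093e+00 -1.29005956e+01 -4.18901572e-04
 -6.87075830e+01 -7.44062112e+01]
```

```bash
python3 -m inch '-.045 .028 0 0 0 -.2;-.045 .028 0 0 0 -.2;-.045 .028 0 0 0 -.2;-.045 .028 .1 0 0 -.2;-.045 .028 .2 0 0 -.2;-.045 .028 .3 0 0 -.2;-.045 .028 .35 0 0 -.2;-.045 .028 .35 0 0 -.2;-.045 .028 .35 0 0 -.2'; python3 go.py 0 262 40; python3 -c "
import cv2;from h import *
a=snapshot('scene')[:,:,::-1][150:350,270:480]
cv2.imwrite('pics/back.png',cv2.resize(a,None,fx=2.9,fy=2.9,interpolation=2))"
```

```text
clock: 15.65
tool_pos: [0.4692, 0.3059, 0.1423]
orientation: [179.9, -0.1, -76.5]
force: [0.0, -0.4, 0.6]
opening: 0.0007
gripper_force: 0.0
rail mm [  0.572  284.874  142.3476] t 15.65 yaw [179.941   -0.0751 -76.5216] open 0.0007274508625788071
F rail -0.08769222570537663 -0.4031353252213489 0.6354191645598964
shift units [0.0758 0.0016 0.3413]
```

View pics/back.png

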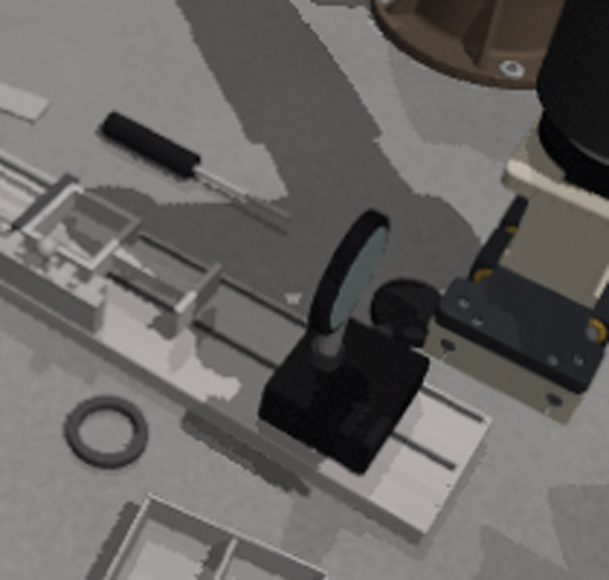

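Gripper clear behind the carriage, lens untouched, gauge latched in the background. Descend, then push along tool +x.

```bash
python3 -m inch '0 0 .1 0 0 0;0 0 .2 0 0 0;0 0 .28 0 0 0;0 0 .335 0 0 0;0 0 .335 0 0 0;0 0 .335 0 0 0'; python3 go.py; python3 -m inch '.03 0 0 0 0 0;.06 0 0 0 0 0;.09 0 0 0 0 0;.12 0 0 0 0 0;.14 0 0 0 0 0;.16 0 0 0 0 0;.18 0 0 0 0 0;.18 0 0 0 0 0;.18 0 0 0 0 0'; python3 go.py
```

```text
clock: 16.2
tool_pos: [0.4698, 0.3067, 0.0431]
orientation: [-180.0, 0.0, -76.5]
force: [-0.7, 0.3, 0.4]
opening: 0.0004
gripper_force: 0.0
rail mm [  1.3852 285.5272  43.1114] t 16.2 yaw [-179.9558    0.0073  -76.5072] open 0.00044412211040834363
F rail -0.6228895361813804 0.43276602677677045 0.41958274591072287
clock: 16.95
tool_pos: [0.482, 0.2531, 0.0422]
orientation: [180.0, -0.0, -76.6]
force: [0.4, -0.8, 0.4]
opening: 0.0
gripper_force: 0.0
rail mm [  0.6681 230.5565  42.1612] t 16.95 yaw [179.9982  -0.0139 -76.5571] open 2.2523020257964673e-06
F rail 0.23508991995359182 -0.8659427839766217 0.410274983713454
```

```bash
python3 -m inch '.02 0 0 0 0 0;.04 0 0 0 0 0;.06 0 0 0 0 0;.08 0 0 0 0 0;.1 0 0 0 0 0'; python3 go.py; python3 look.py
```

```text
clock: 17.37
tool_pos: [0.4887, 0.2249, 0.0421]
orientation: [-180.0, 0.0, -76.5]
force: [-2.6, 3.5, 2.0]
opening: 0.0004
gripper_force: 2.4
rail mm [  0.6551 201.499   42.1153] t 17.3667 yaw [-179.9911    0.0381  -76.5094] open 0.00038975832679485136
F rail -1.695778814731761 3.990708260443979 1.9628651105022032
scene tooth [(array([ 38.2752, -28.8823]), 0.62)]
scene nose [(array([14.1082, 78.1705]), 0.69), (array([ -70.2494, -215.9196]), 0.33)]
scene loop [(array([ -5.3649, -27.0429]), 0.76), (array([  2.7811, 108.6245]), 0.55)]
scene front [(array([ -1.2089, 107.3689]), 0.86), (array([ 182.1876, -156.1753]), 0.67)]
scene back []
top tooth []
top nose [(array([ 4.515, 77.412]), 0.57)]
top loop [(array([  4.315 , -21.3536]), 0.84)]
top front [(array([ -0.6425, 109.3619]), 0.91)]
top back [(array([  6.3845, 185.7555]), 0.81), (array([  4.7596, 151.5993]), 0.51)]
```

Pushing at 4 N as expected; gap ≈ 32 mm. Go 24 mm, then creep.

```bash
python3 -m inch '.02 0 0 0 0 0;.04 0 0 0 0 0;.06 0 0 0 0 0;.075 0 0 0 0 0;.08 0 0 0 0 0;.08 0 0 0 0 0'; python3 go.py; python3 look.py | grep -E "front|nose"; for i in 1; do python3 -m inch '.003 0 0 0 0 0;.006 0 0 0 0 0;.009 0 0 0 0 0;.012 0 0 0 0 0'; done; python3 go.py
```

```text
clock: 18.47
tool_pos: [0.4945, 0.2006, 0.0421]
orientation: [180.0, -0.0, -76.6]
force: [-0.2, 0.2, -0.3]
opening: 0.0005
gripper_force: 0.4
rail mm [  0.6179 176.5642  42.0665] t 18.4667 yaw [179.9952  -0.0108 -76.5566] open 0.0005099435336289765
F rail -0.11829948083290762 0.23694373511035371 -0.2779949236041452
scene nose [(array([ 5.2168, 74.5654]), 0.88), (array([-107.3856,   12.3779]), 0.66)]
scene front [(array([-2.6015, 87.4649]), 0.96)]
top nose [(array([ 2.6002, 76.9556]), 0.88)]
top front [(array([-12.1094,  86.0447]), 0.91)]
clock: 19.4
tool_pos: [0.4952, 0.1979, 0.0421]
orientation: [-180.0, 0.0, -76.5]
force: [-2.1, 3.5, -0.1]
opening: 0.0004
gripper_force: 2.1
rail mm [  0.6939 173.8071  42.1185] t 19.4 yaw [-179.984     0.0301  -76.5268] open 0.0004284055890991177
F rail -1.2576634644202649 3.93257270319909 -0.06992457052044546
```

```bash
python3 -m inch '.004 0 0 0 0 0;.008 0 0 0 0 0;.011 0 0 0 0 0'; python3 go.py|tail -1;  python3 -m inch '.003 0 0 0 0 0;.006 0 0 0 0 0' | grep -E "tool|force"; python3 go.py; 
```

```text
clock: 19.65
tool_pos: [0.496, 0.1944, 0.0421]
orientation: [-180.0, 0.0, -76.5]
force: [-2.4, 3.0, 0.6]
opening: 0.0003
gripper_force: 2.1
F rail -1.6580343343060515 3.523391744879757 0.5979642520273388
tool_pos: [0.4963, 0.1935, 0.0421]
force: [-8.1, 12.7, 1.1]
gripper_force: 7.3
rail mm [  0.7385 169.2651  42.0902] t 19.8167 yaw [-179.9682    0.0888  -76.5624] open 0.0005262616410219716
F rail -4.9398986778862035 14.209131173928517 1.0522824275466847
```

```bash
python3 -m inch '.002 0 0 0 0 0;.004 0 0 0 0 0'>/dev/null; python3 go.py
```

```text
rail mm [  0.7349 169.1297  42.1294] t 19.9833 yaw [-179.9457    0.1664  -76.5704] open 0.0003537884929884609
F rail -7.312505832938112 20.162842095429458 0.979853076407905
```

Force jumped to 14–20 N with no motion: the carriage rests against the nose. Retreat slowly, then lift.

```bash
python3 -m inch '-.006 0 0 0 0 0;-.02 0 0 0 0 0;-.05 0 0 0 0 0;-.1 0 0 0 0 0;-.2 0 0 0 0 0;-.28 0 0 0 0 0;-.28 0 0 0 0 0' ; python3 -m inch '0 0 -.1 0 0 0;0 0 -.2 0 0 0;0 0 -.3 0 0 0;0 0 -.3 0 0 0;0 0 -.3 0 0 0;0 0 -.3 0 0 0'; python3 go.py; python3 look.py; python3 - <<'E'
import cv2,numpy as np
a=cv2.imread("pics/scene_l.png")[170:310,240:420];b=cv2.imread("pics/top_l.png")[170:310,150:330]
cv2.imwrite("pics/end.png",np.hstack([cv2.resize(x,(398,310),interpolation=2) for x in(a,b)]))
E
```

```text
clock: 20.57
tool_pos: [0.4773, 0.2768, 0.0423]
orientation: [-179.9, 0.0, -76.4]
force: [0.3, -0.3, 0.5]
opening: 0.0003
gripper_force: 0.0
clock: 21.07
tool_pos: [0.4768, 0.2729, 0.1318]
orientation: [180.0, -0.0, -76.5]
force: [0.0, 0.1, -0.3]
opening: 0.0007
gripper_force: 0.0
rail mm [  0.3098 251.0172 131.8385] t 21.0667 yaw [179.9878  -0.0049 -76.546 ] open 0.0006905777041619715
F rail 0.04841508755178521 0.07270680658097062 -0.2600188923230047
scene tooth [(array([ 40.0535, -27.0315]), 0.57)]
scene nose [(array([ 9.7435, 79.9945]), 0.94), (array([183.5517, -33.2551]), 0.28)]
scene loop [(array([  3.6378, -31.4495]), 0.91)]
scene front [(array([-2.2562, 73.3144]), 0.81)]
scene back [(array([ -1.6279, 155.5105]), 0.94), (array([ 41.4359, -20.8288]), 0.72)]
top tooth [(array([ 35.3392, -27.8614]), 0.87), (array([149.2566, -58.22  ]), 0.53)]
top nose [(array([ 1.0485, 84.5506]), 0.56)]
top loop [(array([ -3.0326, -30.2071]), 0.71)]
top front [(array([-1.1231, 83.0239]), 0.75)]
top back [(array([ -1.7109, 160.3405]), 0.75)]
```

View pics/end.png

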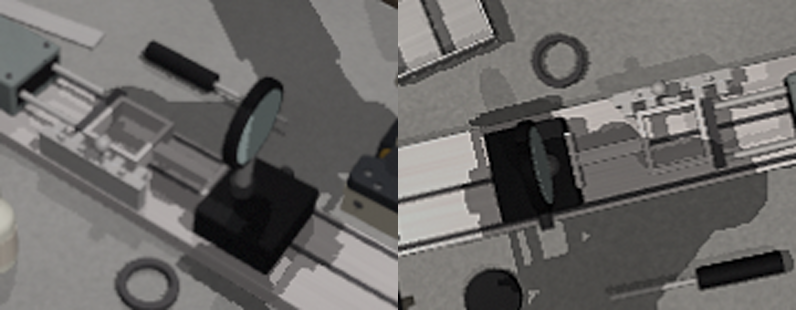

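The pictures show the head across with the tooth beside the ball peg (scene (103,145), top (662,90)). The carriage face is against the nose plate (top (577,165)), and the arm is clear.

```bash
python3 -c "
from plant import *
print(close_job())"
```

```text
the job is handed in; nothing more can be done
None
```

The gauge is latched in the notch beside the ball-headed peg, the lens carriage is slid up to rest against its nose, and the job is handed in at about 21 s; the hand-in call gave no verdict, so the pass is not confirmed.

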